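# Hold a bracket square in the corner of a suction jig

## Task

Turn the jig's suction on: swing the valve lever a quarter turn, counterclockwise from above, fully to its stop, so that it lies in line with the pipe. Only then bring the steel bracket to the jig, lay it flat on the bed with its long side along the far fence, and press it into the corner so that it is flush against both fences. Finish while holding it there, still pressing firmly against both fences; leave everything else on the bench where it is.

Things in the scene. Friction and masses are not known exactly. Their poses are not given: they have to be found in the camera images.
- jig: fixed suction jig: plywood bed 150x150 mm, 20 mm thick, with a grid of small suction holes. Origin: centre of the bed's underside, on the bench. Its x axis points to the far fence, y to the left fence, z up. The valve with its brass pipe stands beside the bed's -y edge; the pipe runs along y at jig x = +20 mm, from the bed (y = -75 mm) to y = -148 mm where it goes down into the bench; nothing of valve body or pipe is higher than 38 mm except the stem and the lever
- far_fence: the longer fence, fixed on the bed: aluminium bar 15 mm (x) x 150 mm (y), 18 mm high. Origin: centre of its underside; same axes as the jig. The bracket's long side goes against its -x face (7.5 mm from its origin)
- left_fence: the shorter fence, fixed on the bed: aluminium bar 90 mm (x) x 15 mm (y), 18 mm high. Origin: centre of its underside; same axes as the jig. The bracket's short side goes against its -y face (7.5 mm from its origin). Bed and fences are smooth: the bracket slides there with friction about 0.3
- corner (a point): the inner corner where the two fence faces meet, on the bed's top (20 mm above the bench), at jig x = +55, y = +55 mm; same axes as the jig. The bracket fits in at -x, -y from it: seated, its origin is 30 mm (x) and 45 mm (y) from here
- bracket: loose steel bracket, an upside-down T, 0.25 to 0.5 kg: a flat plate 60 mm (x) x 90 mm (y) x 14 mm thick, with an upright web centred on it and crossing its middle, 12 mm thick (y), 50 mm long (x), its top 59 mm above the underside; the web is the place to grip, from above. The dark disc on the web is no hole. Same after a half turn. Origin: centre of the underside; z up. Starts flat on the bench to the right of the jig
- valve (a joint): the valve lever's angle about the upright stem, rad: 0 = closed (lever points along the jig's -x, across the pipe), 1.571 = open, at its stop (lever points along the jig's -y, in line with the pipe, above it). Grows counterclockwise seen from above. Starts between 0 and 0.25. Turned by about 0.1 N m of friction; stays where it is left; no spring
- stem (a point): on the lever's axis of rotation, at jig x = +20, y = -115 mm, 48 mm above the bench
- lever_tip (a point): centre of the lever's round end (12 mm across), 80 mm from the axis, 53 mm above the bench. The steel lever is a bar on edge, 8 mm thick and 14 mm high (46 to 60 mm above the bench), running level from the stem to this end, free underneath outside the valve body (17 mm round the stem)
- pigment_jar: bystander: grey pigment jar, 59 mm across, 95 tall; origin: centre of its underside; leave it alone
- ink_pot: bystander: squat glass pot with a yellowish lid, 52 mm across, 40 tall; origin: centre of its underside; leave it alone
- tape_roll: bystander: roll of tape lying flat, 92 mm across, 18 tall; origin: centre of its underside; leave it alone
- eraser: bystander: eraser in a card sleeve, 18x38x11 mm; origin: centre of its underside; leave it alone
- small_jar: bystander: small glass jar with a yellowish lid, 36 mm across, 50 tall; origin: centre of its underside; leave it alone

How it is judged:
By the outcome, as a careful person would: the job done as asked, in the order asked, and still so for the second after the job is handed in, while the arm keeps its last pose, push and grip.
It also fails if it takes over 69 s, if anything falls off the work surface, if the arm or the gripper's body presses on something with over 40 N, if the wrist force passes 120 N, or if a joint passes its speed limit or range.

## Robot

A 6-joint arm with a two-finger parallel gripper is mounted at the origin on a cart in front of the work surface, level with it; the furniture and walls round the work are solid. World frame = base frame: x ahead of the robot, y to its left, z up, the work surface at z = 0. Lengths are in m, angles in rad, forces in N, time in s.
With the tool pointing down it reaches from about 0.375 to 0.9 m from the base axis. Payload 3.1 kg.
Tool frame: the origin (TCP) lies midway between the tips of the shut fingers; the grasp point (between the pads) lies manip.grip_depth behind it (manip.grip_depth is the distance from the TCP to the grasp point, in m); z points along the fingers, y is the direction in which the jaws open and shut (so a half turn about z gives the same grasp; the last joint's range is limited). The gripper opens to 85 mm and grips with 20 to 120 N. Pads are 22 mm wide; open, the fingers measure 114 mm over their backs; the gripper's body (76 mm by 85 mm) begins 54 mm behind the grasp point. The pads swing forward as they close: fully open they stand 13 mm farther back than shut.
Start: joints at [1.04, 0.527, 1.433, -0, 1.181, -0.178], TCP at [0.216, 0.586, 0.231] pointing down, gripper open.
Joint ranges: [-3.08, 3.08], [-0.75, 2.2], [0.22, 2.44], [-1.43, 4.57], [0, 2.65], [-2.85, 2.85]. Speed limits (rad/s): [2.79, 2.79, 3.14, 3.14, 3.14, 3.14].

## Interface

Orientations are given as a unit quaternion [x, y, z, w].
In Python, from station import manip, vision gives the robot as it stands.
- The arm moves only by the shell command python3 -m crank 'ROWS' [FORCE]. ROWS is JSON, a list of rows, each an object with "grip": the closure, from 0 (fully open) to 1 (shut); "offset": the shift along the tool's x, y, z in mm, a list of three; "angular": the turn, a rotation vector about the tool's x, y, z in degrees, a list of three. A call has 1 to 10 rows; each row is the pose to reach, as a shift and turn from the pose commanded when the call began, along the tool's axes at that moment; what a row does not reach only later rows make up. A row lasts 1/10 s, in which the tool goes at most 50 mm and 8.59 degrees, less where a joint would pass 70% of its speed; a pose out of reach is approached as far as the arm can. A call with a gripper value outside its range is refused whole. The fingers move at their own pace and stop on an object; FORCE is the grip in N (left out, the last holds). Time passes only in rows, so rows that repeat a pose let the fingers close. It gives the time, the measured TCP pose, the force and the opening at its end, in the units of the state.
- manip.sense(): the state, without advancing time (a new reading comes with each control period).
- vision.snapshot(name): name is "scene" or "top" or "wrist"; returns a dict with "pixels" (420x560x3 uint8, red, green, blue), "intrinsics" (3x3 intrinsics, pixels), "dist" ([k1, k2, p1, p2, k3] as OpenCV has them; the pictures are not rectified), "R" (3x3) and "t" (3): a world point X has camera coordinates R X + t. Camera axes: x right, y down, z forward; pixel columns grow to the right and rows downward; lengths in m; the calibration is good to about 2 mm. A picture is of the moment at which its call begins. There is no depth.
- manip.sign_off(): hands the job in, once; it reports no verdict.
The state is a dict: "t": time; "q": joint angles; "qd": joint speeds; "tau": joint torques, N m; "tcp_pos": TCP position; "tool_rot": TCP orientation; "force": force on the tool from outside, world axes, zero at the start; "ft_torque": the same for the moment, N m; "finger_gap": opening from 0.0 (shut) to 1.0 (fully open).
Only numpy, scipy, OpenCV 4.12 (cv2) and the standard library are available. Lean on these libraries where they do the work, as an engineer would, in place of code of your own. Each camera call takes 0.05 s, during which the arm holds its last target.

## Working session

There is one attempt and no reset: what is moved stays moved. The work goes in short steps, Python scripts to look and compute and a shell command to move; the robot and the scene stay as the last step left them, time stands still between calls to the robot, and variables do not carry over. Pictures are saved under pics/ and viewed, and the job is handed in when it is done.

```bash
mkdir -p pics; ls; python3 - <<'E'
from station import manip, vision
import cv2
print(manip.sense()); print(manip.grip_depth)
for n in ["scene","top","wrist"]:
    s=vision.snapshot(n); cv2.imwrite(f"pics/{n}0.png",s["pixels"][:,:,::-1])
    print(n,s["intrinsics"],s["dist"],s["R"],s["t"])
E
```

```text
pics
{'t': 0.0, 'q': array([ 1.03951722e+00,  5.28469688e-01,  1.43390442e+00, -1.21666728e-06,
        1.18142016e+00, -1.78507095e-01]), 'qd': array([ 0.00102894, -0.0001737 , -0.00042573, -0.00050883,  0.00042674,
        0.00071039]), 'tau': array([ 1.61442724e-03, -4.42341936e+01, -1.78028888e+01, -5.78503159e-05,
        8.27042037e-03, -3.13152043e-06]), 'tcp_pos': array([0.21554217, 0.58588637, 0.2303308 ]), 'tool_rot': array([ 1.75472474e-01,  9.84483722e-01, -1.03240556e-03, -3.81992588e-04]), 'force': array([-0.06317476, -0.62974495, -0.20320159]), 'ft_torque': array([ 0.06229977, -0.00179445, -0.01539636]), 'finger_gap': 1.0001723223670302}
0.0187
scene [[458.78623898   0.         279.68173509]
 [  0.         458.78623898 214.95837389]
 [  0.           0.           1.        ]] [-0.12630486  0.          0.          0.          0.        ] [[ 0.82289908 -0.56816737 -0.004789  ]
 [-0.38967362 -0.55820543 -0.73250336]
 [ 0.41351126  0.60464249 -0.68074657]] [-0.60982337  0.15525637  0.89746821]
top [[468.56224175   0.         282.12749564]
 [  0.         468.56224175 207.86207572]
 [  0.           0.           1.        ]] [0.04754105 0.         0.         0.         0.        ] [[-0.02723241 -0.99952814  0.01420874]
 [-0.98575552  0.02449184 -0.16639174]
 [ 0.16596522 -0.01853759 -0.98595735]] [-0.20970897  0.59735812  0.95182043]
wrist [[348.43561115   0.         281.83889572]
 [  0.         348.43561115 211.07362293]
 [  0.           0.           1.        ]] [-0.02677341  0.          0.          0.          0.        ] [[ 0.34543677  0.9384384  -0.00261043]
 [ 0.89558014 -0.32882714  0.29968138]
 [ 0.28037413 -0.10585882 -0.95403577]] [-0.62320322 -0.03935089  0.38090565]
```

View pics/scene0.png

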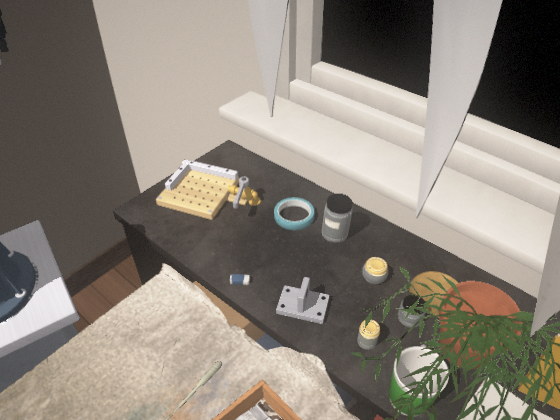

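View pics/top0.png

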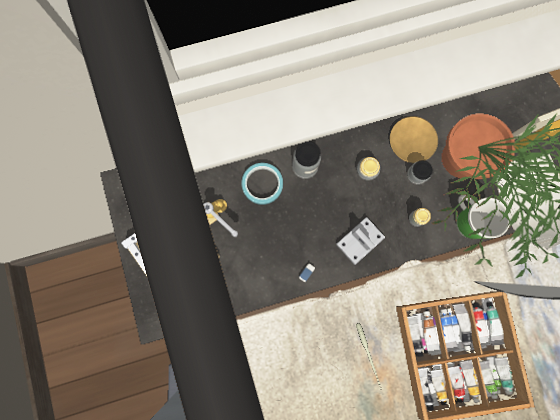

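View pics/wrist0.png

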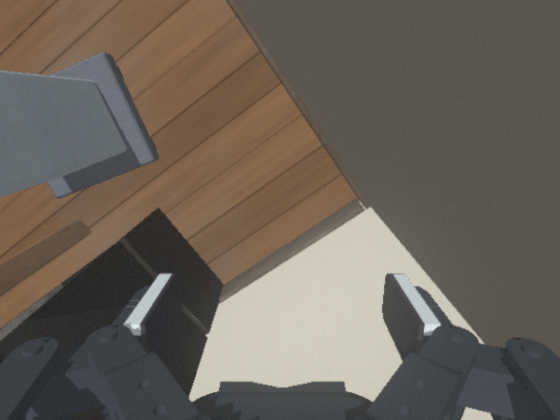

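The scene view shows the jig near (200,190), the valve near (243,192) and the bracket near (303,298). In the top view the arm hides the jig, but the lever shows at (220,218) and the bracket at (360,240). I'll enlarge the crops next.

```bash
cat > h.py <<'E'
from station import manip, vision
import cv2, numpy as np
from scipy.spatial.transform import Rotation as Ro
def cal(n): 
    s=vision.snapshot(n); return s
def unproj(s,uv,z):
    p=cv2.undistortPoints(np.array([[uv]],float),s["intrinsics"],np.array(s["dist"]))[0,0]
    d=s["R"].T@np.array([p[0],p[1],1]); c=-s["R"].T@s["t"]
    return c+d*(z-c[2])/d[2]
def proj(s,X):
    return cv2.projectPoints(np.array(X,float).reshape(-1,1,3),cv2.Rodrigues(np.array(s["R"]))[0],np.array(s["t"]),s["intrinsics"],np.array(s["dist"]))[0][:,0]
def crop(s,x0,y0,w,h,k,name):
    im=s["pixels"][y0:y0+h,x0:x0+w,::-1]
    cv2.imwrite("pics/"+name,cv2.resize(im,None,fx=k,fy=k,interpolation=cv2.INTER_CUBIC))
E
python3 - <<'E'
from h import *
s=cal("scene"); crop(s,150,150,130,75,6,"sj.png"); crop(s,265,265,80,65,8,"sb.png")
t=cal("top"); crop(t,190,190,60,60,10,"tv.png"); crop(t,325,205,75,65,8,"tb.png")
import pickle; pickle.dump((s,t),open("c0.pkl","wb"))
E
```

```text
(no output)
```

View pics/sj.png

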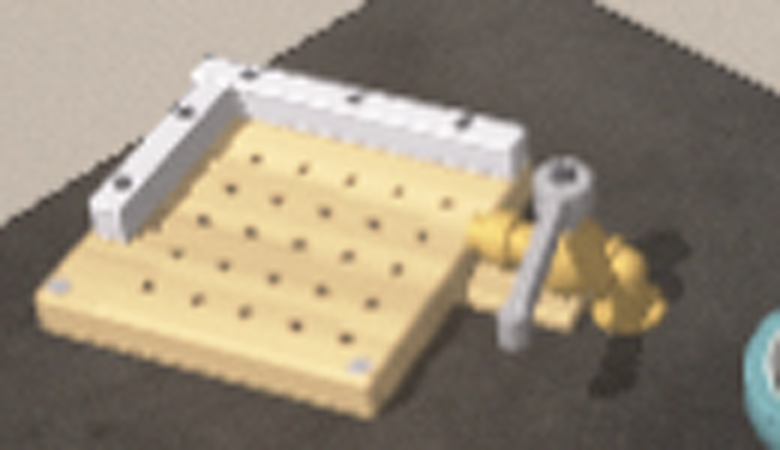

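View pics/sb.png

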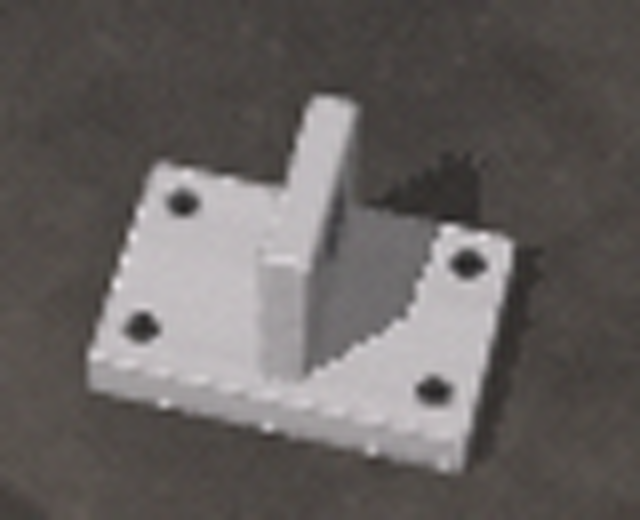

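View pics/tv.png

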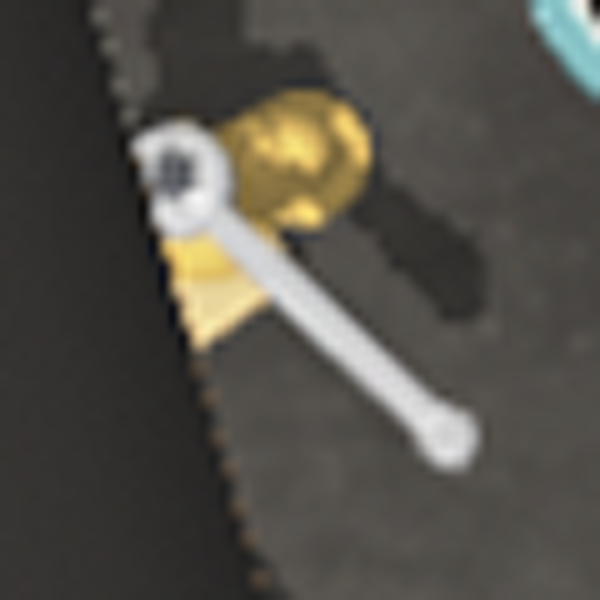

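View pics/tb.png

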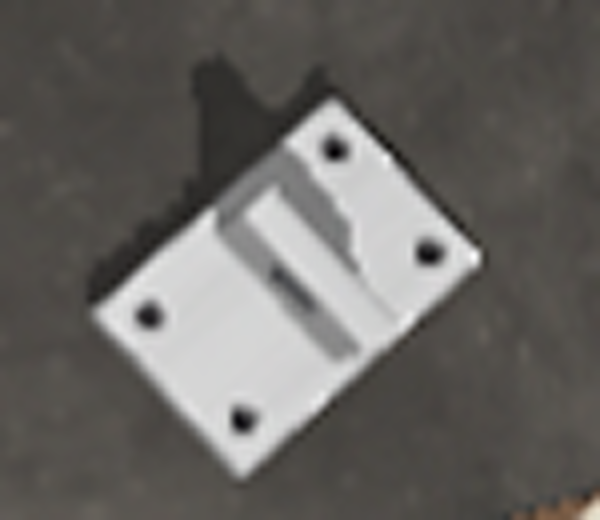

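```bash
cat > fit.py <<'E'
from h import *
import pickle
from scipy.optimize import least_squares
s,t=pickle.load(open("c0.pkl","rb"))
S=lambda u,v:(150+u/6-.4,150+v/6-.4)
pts=[(s,(-75,75,20),S(38,300)),(s,(-75,-75,20),S(372,382)),(s,(-75,-75,0),S(372,416)),(s,(-75,75,0),S(40,330)),(s,(55,55,20),S(250,122)),(s,(20,-115,60),S(563,175)),(t,(20,-115,60),(190+18-.4,190+17.3-.4))]
def T(p,X): 
    c,sn=np.cos(p[2]),np.sin(p[2]); X=np.array(X)/1000.
    return np.array([p[0]+c*X[0]-sn*X[1],p[1]+sn*X[0]+c*X[1],X[2]])
f=lambda p:np.concatenate([proj(c,T(p,X))[0]-np.array(uv) for c,X,uv in pts])
r=least_squares(f,[.6,.4,.6]); print("jig",r.x,np.degrees(r.x[2])); print(r.fun.reshape(-1,2).round(1))
J=r.x
st=T(J,(20,-115,53)); print("stem",st)
for c,uv in ((s,S(513,332)),(t,(190+44.8-.4,190+43.7-.4))):
    q=unproj(c,uv,.060 if c is t else .058); d=q-st; print("tip",q,np.hypot(d[0],d[1]), "valve", np.degrees(np.arctan2(d[1],d[0])-J[2]-np.pi)%360)
# bracket
B=lambda u,v:(265+u/8-.4,265+v/8-.4); C=lambda u,v:(325+u/8-.4,205+v/8-.4)
for nm,c,P in (("scene",s,[B(155,165),B(513,240),B(462,445),B(90,360)]),("top",t,[C(93,312),C(333,97),C(482,257),C(240,477)])):
    Q=np.array([unproj(c,p,.014) for p in P]); print(nm,Q.round(4).tolist(),Q.mean(0).round(4)); print([np.linalg.norm(Q[i]-Q[i-1]).round(4) for i in range(4)])
    for i,j in((0,1),(3,2)): d=Q[j]-Q[i]; print("long dir",np.degrees(np.arctan2(d[1],d[0])))
# overlay
im=s["pixels"][:,:,::-1].copy()
im=cv2.resize(im[150:225,150:280],None,fx=6,fy=6,interpolation=cv2.INTER_CUBIC)
def line(Xs):
    P=((proj(s,[T(J,X) for X in Xs])-150+.5)*6).astype(int); cv2.polylines(im,[P.reshape(-1,1,2)],True,(0,0,255),1)
line([(-75,-75,20),(-75,75,20),(75,75,20),(75,-75,20)]);line([(55,-75,38),(55,75,38),(70,75,38),(70,-75,38)]);line([(55,55,38),(-35,55,38),(-35,70,38),(55,70,38)])
line([(20,-115,60),(20,-115,48)]);line([(20,-75,20),(20,-148,20)])
cv2.imwrite("pics/ov.png",im)
for X in [(55,55,20)]: print("corner",T(J,X))
E
python3 fit.py
```

```text
jig [0.51364491 0.01684952 0.59644811] 34.173959540100945
[[-0.4 -1.3]
 [ 0.   0.3]
 [ 0.9  1.1]
 [ 0.8 -0. ]
 [-1.4 -1.1]
 [ 0.6  0.4]
 [-0.2  0.7]]
stem [ 0.59478798 -0.06705996  0.053     ]
tip [ 0.53292396 -0.13083538  0.058     ] 0.08885078045583479 valve 11.697632322697928
tip [ 0.53861965 -0.12338139  0.06      ] 0.07954234299783884 valve 10.904017292539038
scene [[0.5136, -0.3443, 0.014], [0.5708, -0.4122, 0.014], [0.5245, -0.4511, 0.014], [0.4681, -0.3829, 0.014]] [ 0.5193 -0.3976  0.014 ]
[np.float64(0.0596), np.float64(0.0888), np.float64(0.0605), np.float64(0.0885)]
long dir -49.88856729505811
long dir -50.4412832421888
top [[0.5155, -0.3425, 0.014], [0.5735, -0.4118, 0.014], [0.528, -0.4502, 0.014], [0.4696, -0.3804, 0.014]] [ 0.5216 -0.3962  0.014 ]
[np.float64(0.0596), np.float64(0.0904), np.float64(0.0595), np.float64(0.091)]
long dir -50.10751606453305
long dir -50.0767627453858
corner [0.52825448 0.09324691 0.02      ]
```

```bash
sleep 1
```

```text
(no output)
```

View pics/ov.png

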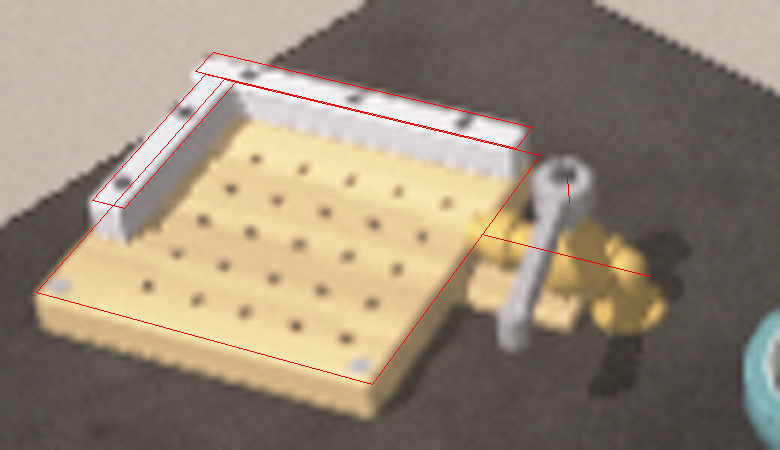

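```bash
cat >> h.py <<'E'
def go(pos,th):
    """print offset/angular from present pose to TCP pos, tool down, tool x at yaw th deg"""
    st=manip.sense(); R0=Ro.from_quat(st["tool_rot"]); a=np.radians(th)
    R1=Ro.from_matrix(np.array([[np.cos(a),np.sin(a),0],[np.sin(a),-np.cos(a),0],[0,0,-1]]))
    off=R0.inv().apply(np.array(pos)-st["tcp_pos"])*1000; rv=np.degrees((R0.inv()*R1).as_rotvec())
    return off.round(1).tolist(),rv.round(1).tolist()
def u(d): d=np.radians(d); return np.array([np.cos(d),np.sin(d)])
def yaw(): 
    x=Ro.from_quat(manip.sense()["tool_rot"]).apply([1,0,0]); return np.degrees(np.arctan2(x[1],x[0]))
E
python3 - <<'E'
from h import *
import pickle
s,t=pickle.load(open("c0.pkl","rb"))
print("jar",unproj(t,(308,150),.095),"tape",unproj(t,(262,183),.01),"ink",unproj(t,(369,166),.04),"eraser",unproj(t,(307,272),.01))
stem=np.array([.5946,-.067]); ph=225
P=stem+.06*u(ph)-.034*u(ph+90); print(P)
print(go([*P,.16],45))
E
```

```text
jar [ 0.70567604 -0.28180224  0.095     ] tape [ 0.65651116 -0.18225303  0.01      ] ink [ 0.68229598 -0.41912816  0.04      ] eraser [ 0.45557005 -0.27633525  0.01      ]
[ 0.52813196 -0.08538478]
([-525.2, -522.2, 71.3], [-0.0, 0.1, 114.8])
```

```bash
python3 -m crank '[{"grip":1,"offset":[-525,-522,71],"angular":[0,0,115]},{"grip":1,"offset":[-525,-522,71],"angular":[0,0,115]},{"grip":1,"offset":[-525,-522,71],"angular":[0,0,115]},{"grip":1,"offset":[-525,-522,71],"angular":[0,0,115]},{"grip":1,"offset":[-525,-522,71],"angular":[0,0,115]},{"grip":1,"offset":[-525,-522,71],"angular":[0,0,115]},{"grip":1,"offset":[-525,-522,71],"angular":[0,0,115]},{"grip":1,"offset":[-525,-522,71],"angular":[0,0,115]},{"grip":1,"offset":[-525,-522,71],"angular":[0,0,115]},{"grip":1,"offset":[-525,-522,71],"angular":[0,0,115]}]' 40; python3 - <<'E'
from h import *
print(go([.528,-.0855,.16],45))
E
```

```text
t: 1.25
tcp_pos: [0.4266, 0.1333, 0.1836]
tool_rot: [0.801, 0.598, 0.0, 0.0]
force: [1.4, 0.6, 0.3]
finger_gap: 0.002
([-181.0, 159.4, 23.7], [0.0, -0.0, 28.5])
```

```bash
python3 -m crank '[{"grip":1,"offset":[-181,159,24],"angular":[0,0,28.5]},{"grip":1,"offset":[-181,159,24],"angular":[0,0,28.5]},{"grip":1,"offset":[-181,159,24],"angular":[0,0,28.5]},{"grip":1,"offset":[-181,159,24],"angular":[0,0,28.5]},{"grip":1,"offset":[-181,159,24],"angular":[0,0,28.5]},{"grip":1,"offset":[-181,159,24],"angular":[0,0,28.5]},{"grip":1,"offset":[-181,159,24],"angular":[0,0,28.5]}]'; python3 - <<'E'
from h import *
s=cal("scene"); crop(s,150,120,130,105,6,"s1.png")
s=cal("wrist"); crop(s,0,0,560,420,1,"w1.png")
print(manip.sense()["q"],yaw(),go([.528,-.0855,.044],45))
E
```

```text
t: 1.95
tcp_pos: [0.528, -0.0837, 0.1592]
tool_rot: [0.923, 0.384, -0.0, -0.001]
force: [-1.0, 0.3, 0.2]
finger_gap: 0.0
[-3.63622025e-01  5.06899871e-01  1.73183803e+00  3.42889414e-04
  9.04776682e-01  4.15021344e-01] 45.37489608481607 ([-2.0, 3.5, 115.4], [-0.1, 0.0, 0.4])
```

View pics/s1.png

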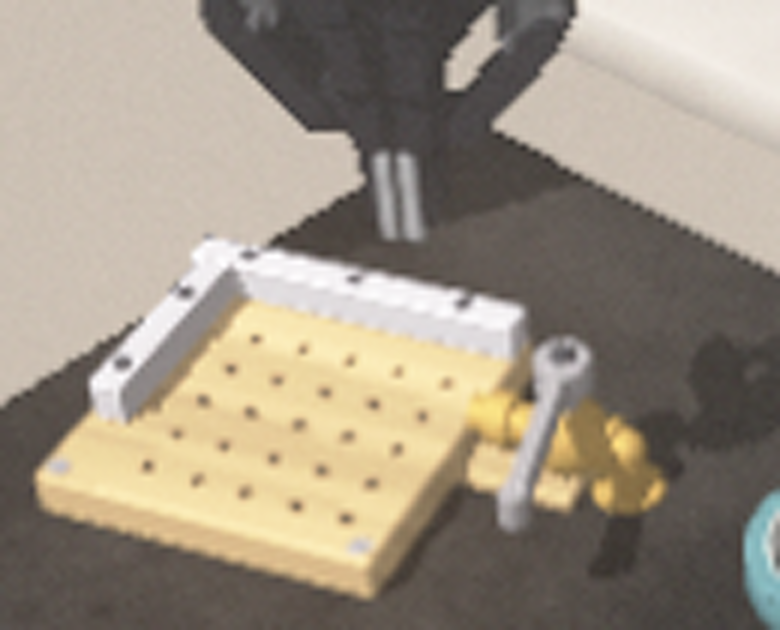

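View pics/w1.png

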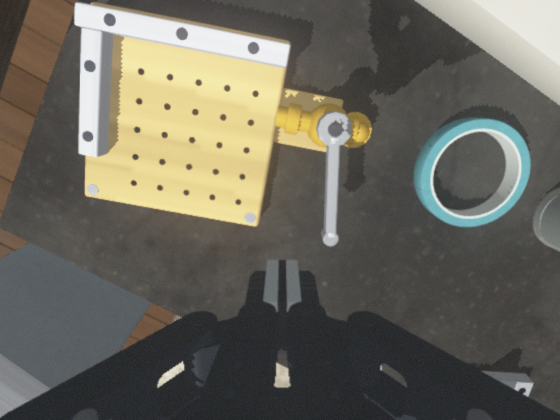

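The wrist view shows the jig clearly: bed front corners at (85,195) and (258,226), stem at (336,128), lever tip at (330,239), and the closed fingers left of the lever. I'll refine the jig pose with it.

```bash
python3 - <<'E'
from h import *
import pickle
s=cal("wrist"); pickle.dump(s,open("w1.pkl","wb"))
crop(s,65,0,320,250,2.5,"w1c.png")
print((-s["R"].T@s["t"]).round(3))
E
```

```text
[ 0.581 -0.028  0.302]
```

View pics/w1c.png

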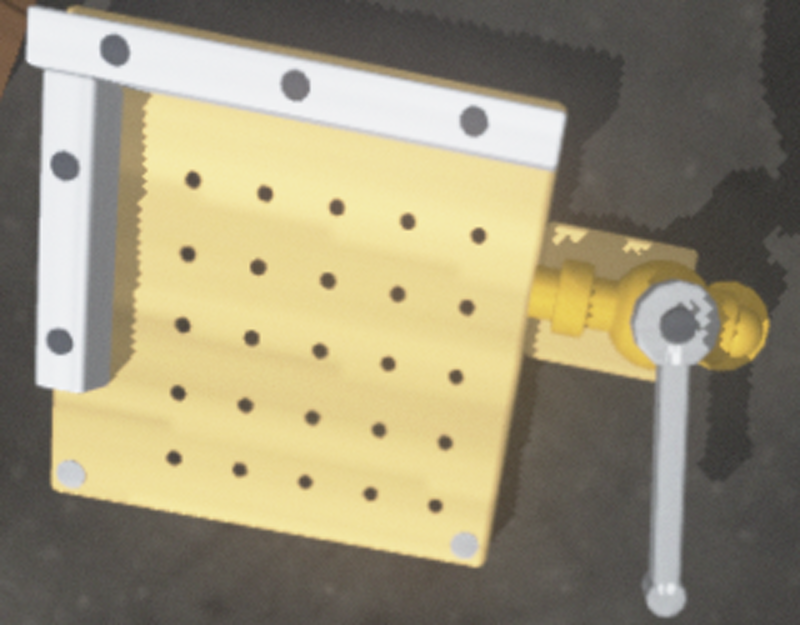

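```bash
cat > fit2.py <<'E'
from h import *
import pickle
from scipy.optimize import least_squares
s=pickle.load(open("w1.pkl","rb"))
S=lambda u,v:np.array((65+u/2.5-.3,v/2.5-.3))
pts=[((-75,75,20),S(52,488)),((-75,-75,20),S(485,567)),((55,-75,38),S(555,168)),((70,-75,38),S(567,108)),((70,75,38),S(28,8)),((55,75,38),S(28,63)),((55,55,38),S(95,80)),((20,-115,60),S(679,325)),((-35,55,38),S(83,392)),((-35,70,38),S(37,384))]
def T(p,X): 
    c,sn=np.cos(p[2]),np.sin(p[2]); X=np.array(X)/1000.
    return np.array([p[0]+c*X[0]-sn*X[1],p[1]+sn*X[0]+c*X[1],X[2]])
f=lambda p:np.concatenate([proj(s,T(p,X))[0]-uv for X,uv in pts])
r=least_squares(f,[.51,.017,.6],loss='soft_l1'); J=r.x; print(J,np.degrees(J[2])); print(r.fun.reshape(-1,2).round(1).tolist())
st=T(J,(20,-115,53)); q=unproj(s,S(665,598),.060); d=q-st; print("stem",st,"tip",q,np.hypot(d[0],d[1]),np.degrees(np.arctan2(d[1],d[0]))%360)
print("corner",T(J,(55,55,20)),"seat",T(J,(25,10,20)))
E
python3 fit2.py
```

```text
[0.51263517 0.01683995 0.60556157] 34.696122354632806
[[-1.3, 1.5], [0.1, 1.0], [1.0, -0.6], [0.3, 0.8], [-0.4, -1.8], [-1.0, 0.0], [0.8, -1.4], [-0.2, -0.6], [0.7, 1.1], [-0.4, 0.7]]
stem [ 0.59453957 -0.06632657  0.053     ] tip [ 0.53787365 -0.12322767  0.06      ] 0.0803041809840961 225.1186538839304
corner [0.5265479 0.0933673 0.02     ] seat [0.5274975  0.03929237 0.02      ]
```

```bash
python3 -m crank '[{"grip":1,"offset":[-2,3.5,50],"angular":[0,0,0]},{"grip":1,"offset":[-2,3.5,90],"angular":[0,0,0]},{"grip":1,"offset":[-2,3.5,115],"angular":[0,0,0]},{"grip":1,"offset":[-2,3.5,115],"angular":[0,0,0]}]'; python3 - <<'E'
from h import *
print(yaw(),manip.sense()["tcp_pos"])
s=np.array([.5946,-.0665])
for ph,d in [(225,.018),(230,.0185),(235,.0185),(240,.0185),(245,.0185),(250,.0185),(255,.0185),(260,.0185),(265,.0185),(270,.0185)]:
    print(go([*(s+.06*u(ph)-d*u(ph+90)),.044],ph-180))
s=cal("scene"); crop(s,150,120,130,105,6,"s2.png")
E
```

```text
t: 2.5
tcp_pos: [0.5263, -0.0843, 0.0419]
tool_rot: [0.922, 0.386, -0.003, -0.003]
force: [-0.6, 0.1, 0.4]
finger_gap: -0.002
45.46020095060651 [ 0.52632468 -0.08433259  0.04190806]
([0.7, 17.7, -2.2], [-0.4, 0.2, 0.5])
([-0.7, 22.4, -2.3], [-0.4, 0.2, -4.5])
([-1.6, 27.8, -2.3], [-0.4, 0.1, -9.5])
([-2.1, 33.3, -2.3], [-0.4, 0.1, -14.5])
([-2.1, 38.8, -2.4], [-0.4, 0.1, -19.5])
([-1.7, 44.2, -2.4], [-0.4, 0.1, -24.5])
([-0.7, 49.6, -2.5], [-0.5, 0.1, -29.5])
([0.7, 54.9, -2.5], [-0.5, 0.0, -34.5])
([2.5, 60.1, -2.5], [-0.5, 0.0, -39.5])
([4.9, 65.0, -2.6], [-0.5, 0.0, -44.5])
```

View pics/s2.png

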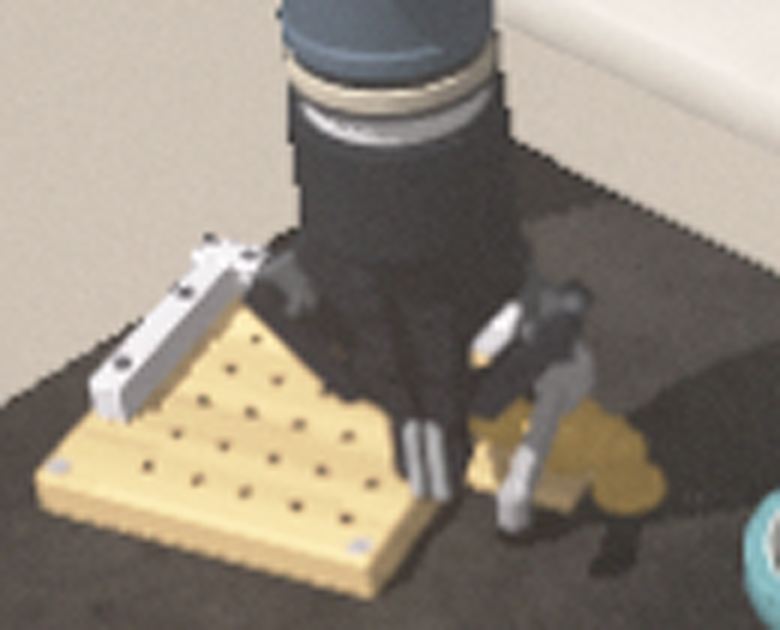

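```bash
python3 -m crank '[{"grip":1,"offset":[0.5,12,-2.3],"angular":[0,0,0]},{"grip":1,"offset":[0.5,17.7,-2.3],"angular":[0,0,0]},{"grip":1,"offset":[-0.7,22.4,-2.3],"angular":[0,0,-4.5]},{"grip":1,"offset":[-1.6,27.8,-2.3],"angular":[0,0,-9.5]},{"grip":1,"offset":[-2.1,33.3,-2.3],"angular":[0,0,-14.5]},{"grip":1,"offset":[-2.1,38.8,-2.4],"angular":[0,0,-19.5]},{"grip":1,"offset":[-1.7,44.2,-2.4],"angular":[0,0,-24.5]},{"grip":1,"offset":[-0.7,49.6,-2.5],"angular":[0,0,-29.5]},{"grip":1,"offset":[0.7,54.9,-2.5],"angular":[0,0,-34.5]},{"grip":1,"offset":[2.5,60.1,-2.5],"angular":[0,0,-39.5]}]'; python3 - <<'E'
from h import *
print(yaw(),manip.sense()["tcp_pos"],manip.sense()["force"])
s=np.array([.5946,-.0665])
for ph,d in [(270,.0185),(275,.0185),(280,.0185),(285,.0185),(290,.0185),(295,.0185),(299,.0185),(302,.0185),(304.5,.0185)]:
    print(go([*(s+.06*u(ph)-d*u(ph+90)),.044],ph-180))
s=cal("wrist"); crop(s,0,0,560,420,1,"w3.png")
E
```

```text
t: 3.55
tcp_pos: [0.5743, -0.1274, 0.0489]
tool_rot: [0.737, 0.676, 0.0, 0.0]
force: [-1.9, 1.5, 0.1]
finger_gap: -0.003
85.03990400715948 [ 0.57429512 -0.12738239  0.04885977] [-1.93657809  1.50525593  0.06860762]
([1.0, 1.7, 4.9], [0.0, -0.0, -5.0])
([0.1, 7.1, 4.9], [0.0, -0.0, -10.0])
([-0.3, 12.6, 4.9], [0.0, 0.0, -15.0])
([-0.3, 18.1, 4.9], [0.0, 0.0, -20.0])
([0.2, 23.5, 4.9], [0.0, 0.0, -25.0])
([1.2, 28.9, 4.9], [0.0, 0.0, -30.0])
([2.3, 33.1, 4.9], [0.0, 0.0, -34.0])
([3.3, 36.3, 4.9], [0.0, 0.0, -37.0])
([4.3, 38.8, 4.9], [0.0, 0.0, -39.5])
```

View pics/w3.png

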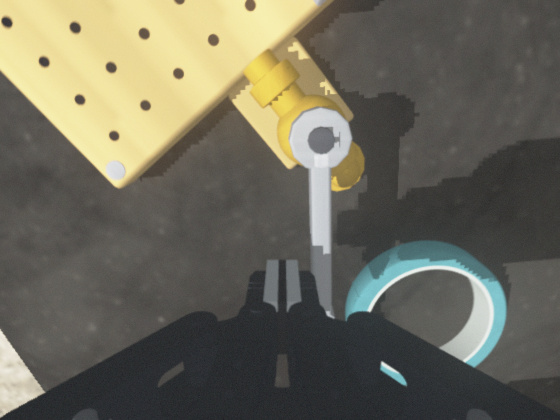

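Lever follows the push: it is in contact beside the fingers at (320,250). I'll carry on to the stop.

```bash
python3 -m crank '[{"grip":1,"offset":[1,1.7,2],"angular":[0,0,-5]},{"grip":1,"offset":[0.1,7.1,4],"angular":[0,0,-10]},{"grip":1,"offset":[-0.3,12.6,4],"angular":[0,0,-15]},{"grip":1,"offset":[-0.3,18.1,4],"angular":[0,0,-20]},{"grip":1,"offset":[0.2,23.5,4],"angular":[0,0,-25]},{"grip":1,"offset":[1.2,28.9,4],"angular":[0,0,-30]},{"grip":1,"offset":[2.3,33.1,4],"angular":[0,0,-34]},{"grip":1,"offset":[3.3,36.3,4],"angular":[0,0,-37]},{"grip":1,"offset":[3.3,36.3,4],"angular":[0,0,-37]}]'; python3 - <<'E'
from h import *
print(yaw(),manip.sense()["tcp_pos"],manip.sense()["force"])
s=np.array([.5946,-.0665])
for ph,d in [(304.5,.0185),(304.5,.0165),(304.5,.0145)]:
    print(go([*(s+.06*u(ph)-d*u(ph+90)),.044],ph-180))
s=cal("wrist"); crop(s,0,0,560,420,1,"w4.png")
E
```

```text
t: 4.5
tcp_pos: [0.6114, -0.1277, 0.0445]
tool_rot: [0.487, 0.874, 0.0, 0.001]
force: [-0.2, -1.0, 0.5]
finger_gap: 0.001
121.77166514815625 [ 0.61136394 -0.12773378  0.04446614] [-0.19353159 -0.97718181  0.54370755]
([0.1, 2.4, 0.5], [0.1, 0.1, -2.7])
([0.2, 4.4, 0.5], [0.1, 0.1, -2.7])
([0.3, 6.4, 0.5], [0.1, 0.1, -2.7])
```

View pics/w4.png

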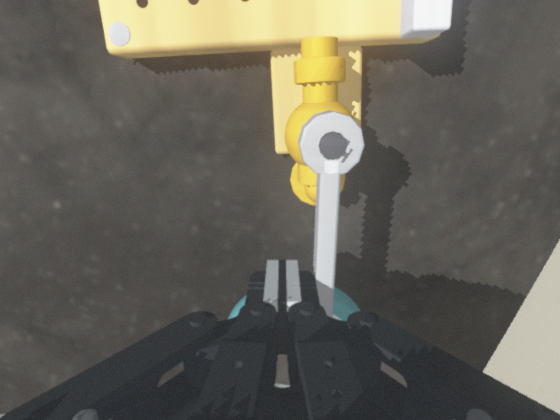

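```bash
python3 -m crank '[{"grip":1,"offset":[0.1,2.4,0],"angular":[0,0,-2.7]},{"grip":1,"offset":[0.2,4.4,0],"angular":[0,0,-2.7]},{"grip":1,"offset":[0.3,5.5,0],"angular":[0,0,-2.7]},{"grip":1,"offset":[0.3,5.5,0],"angular":[0,0,-2.7]}]'; python3 -c "
from h import *
f=manip.sense(); print(f['force'],f['ft_torque'],f['tcp_pos'],yaw())"
```

```text
t: 4.95
tcp_pos: [0.6147, -0.126, 0.0441]
tool_rot: [0.466, 0.885, -0.001, 0.001]
force: [-2.9, -5.3, 3.4]
finger_gap: -0.002
[-2.93913423 -5.32770691  3.39109351] [-0.7671713   0.56424232 -0.06973983] [ 0.61470198 -0.1259579   0.04411173] 124.46603237103096
```

```bash
python3 -m crank '[{"grip":1,"offset":[0,2,0],"angular":[0,0,0]},{"grip":1,"offset":[0,3,0],"angular":[0,0,0]},{"grip":1,"offset":[0,3,0],"angular":[0,0,0]}]'; python3 -c "
from h import *
f=manip.sense(); print(f['force'],f['ft_torque'],f['tcp_pos'],yaw())
s=cal('top'); crop(s,180,170,80,70,9,'t5.png')
s=cal('wrist'); crop(s,200,0,200,300,2,'w5.png')
import pickle; pickle.dump(s,open('w5.pkl','wb'))"
```

```text
t: 5.25
tcp_pos: [0.6149, -0.1257, 0.0441]
tool_rot: [0.465, 0.885, -0.003, -0.001]
force: [-8.2, -10.1, 4.6]
finger_gap: -0.004
[ -8.2209585  -10.07607303   4.5691358 ] [-1.64738195  1.30033396 -0.05245149] [ 0.61491538 -0.12572869  0.04405308] 124.52539143929354
```

View pics/t5.png

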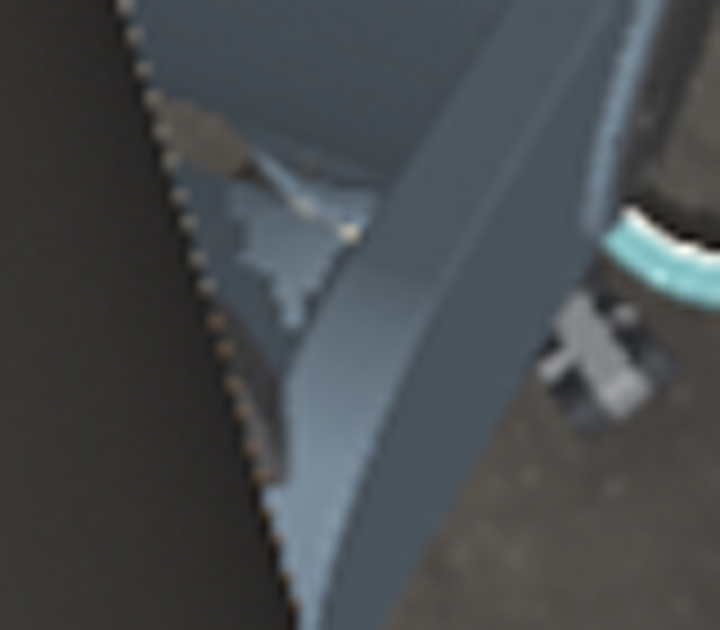

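View pics/w5.png

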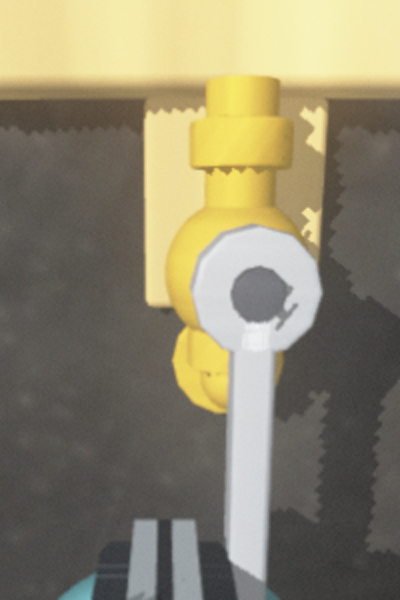

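Force rises to 13 N with no further motion and the lever lies parallel to the pipe, so it is at the stop. Now I'll back off, lift and go look at the bracket.

```bash
python3 -m crank '[{"grip":1,"offset":[0,-12,0],"angular":[0,0,0]},{"grip":1,"offset":[0,-25,-5],"angular":[0,0,0]},{"grip":1,"offset":[0,-25,-50],"angular":[0,0,0]},{"grip":1,"offset":[0,-25,-90],"angular":[0,0,0]},{"grip":1,"offset":[0,-25,-130],"angular":[0,0,0]},{"grip":1,"offset":[0,-25,-160],"angular":[0,0,0]}]'; python3 -c "
from h import *
import pickle
f=manip.sense(); print(f['force'],f['tcp_pos'],yaw())
s=cal('wrist'); crop(s,0,0,560,420,1,'w6.png'); pickle.dump(s,open('w6.pkl','wb'))
p=np.array([.521,-.397])-.06*u(40)
print(go([*p,.2],40))"
```

```text
t: 5.95
tcp_pos: [0.5971, -0.1366, 0.2062]
tool_rot: [0.466, 0.885, 0.001, 0.002]
force: [0.2, 0.1, 0.6]
finger_gap: -0.004
[0.16839665 0.05472522 0.6356759 ] [ 0.59707826 -0.13664578  0.20618348] 124.47846935447315
([-174.8, -271.6, 10.8], [0.8, 0.2, 84.5])
```

View pics/w6.png

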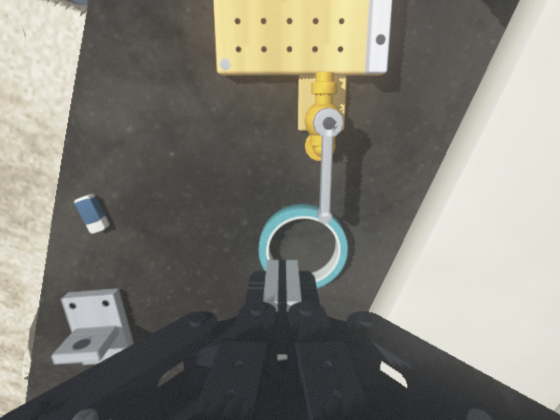

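```bash
python3 -c "
from h import *
import pickle
s=pickle.load(open('w6.pkl','rb')); a=unproj(s,(329,122),.06);b=unproj(s,(325.5,218),.06);d=b-a;print(a,b,np.hypot(d[0],d[1]),np.degrees(np.arctan2(d[1],d[0])))
a=unproj(s,(218,74),.02);b=unproj(s,(386,74),.02);d=b-a;print(a,b,np.hypot(d[0],d[1]),np.degrees(np.arctan2(d[1],d[0])))"
python3 -m crank '[{"grip":1,"offset":[-175,-272,11],"angular":[0.8,0.2,84.5]},{"grip":1,"offset":[-175,-272,11],"angular":[0.8,0.2,84.5]},{"grip":0.5,"offset":[-175,-272,11],"angular":[0.8,0.2,84.5]},{"grip":0.5,"offset":[-175,-272,11],"angular":[0.8,0.2,84.5]},{"grip":0.5,"offset":[-175,-272,11],"angular":[0.8,0.2,84.5]},{"grip":0.5,"offset":[-175,-272,11],"angular":[0.8,0.2,84.5]},{"grip":0.5,"offset":[-175,-272,11],"angular":[0.8,0.2,84.5]},{"grip":0.5,"offset":[-175,-272,11],"angular":[0.8,0.2,84.5]},{"grip":0.5,"offset":[-175,-272,11],"angular":[0.8,0.2,84.5]},{"grip":0.5,"offset":[-175,-272,11],"angular":[0.8,0.2,84.5]}]'; python3 -m crank '[{"grip":0.5,"offset":[0,0,0],"angular":[0,0,0]},{"grip":0.5,"offset":[0,0,0],"angular":[0,0,0]}]'; python3 -c "
from h import *
import pickle
s=cal('wrist'); crop(s,0,0,560,420,1,'w7.png'); pickle.dump(s,open('w7.pkl','wb'))
print(yaw(),manip.sense()['force'])"
```

```text
[ 0.5942895  -0.06548157  0.06      ] [ 0.6407778  -0.13278572  0.06      ] 0.08179860452659374 -55.36640303114293
[ 0.4942755  -0.08667528  0.02      ] [ 0.61684009 -0.00225481  0.02      ] 0.1488250453551217 34.55843255160577
t: 7.0
tcp_pos: [0.4712, -0.435, 0.1919]
tool_rot: [0.941, 0.339, -0.005, -0.005]
force: [-0.4, -0.2, 0.2]
finger_gap: 0.502
t: 7.2
tcp_pos: [0.4717, -0.4346, 0.1921]
tool_rot: [0.939, 0.343, -0.005, -0.004]
force: [0.3, 0.5, 0.4]
finger_gap: 0.502
40.1581800464111 [-0.61546284  0.46283507 -0.07278396]
```

View pics/w7.png

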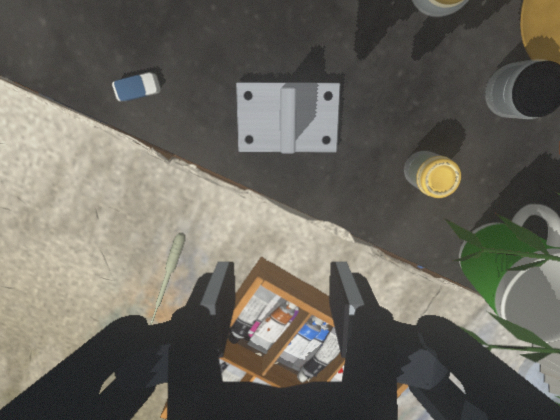

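Lever angle is −55.4° against the jig's −y at −55.4°, so the valve is open. The bracket is square in the wrist view, with plate corners near (236,83), (340,83), (338,153) and (238,153).

```bash
python3 -c "
from h import *
import pickle
s=pickle.load(open('w7.pkl','rb'))
crop(s,225,70,130,95,6,'w7c.png')
Q=np.array([unproj(s,p,.014) for p in [(236,83),(340,83),(338,153),(238,153)]]);print(Q.round(4),Q.mean(0))
print([np.linalg.norm(Q[i]-Q[i-1]).round(4) for i in range(4)])
for i,j in((0,1),(3,2)): d=Q[j]-Q[i]; print(np.degrees(np.arctan2(d[1],d[0])))
"
```

```text
[[ 0.5144 -0.3443  0.014 ]
 [ 0.5726 -0.4133  0.014 ]
 [ 0.527  -0.4532  0.014 ]
 [ 0.4676 -0.3832  0.014 ]] [ 0.52038693 -0.3985019   0.014     ]
[np.float64(0.0608), np.float64(0.0902), np.float64(0.0606), np.float64(0.0918)]
-49.839196922774455
-49.7302313272959
```

View pics/w7c.png

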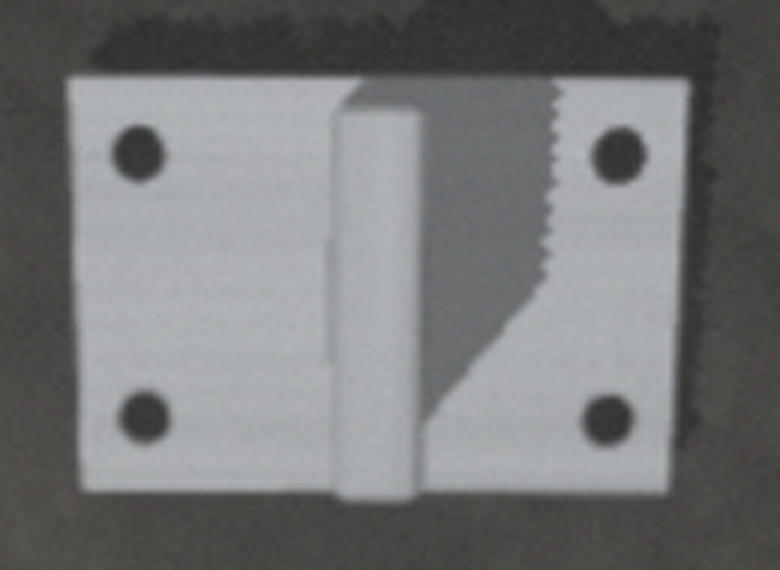

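```bash
python3 -c "
from h import *
print(go([.5207,-.3975,.1],40.1))"
```

```text
([61.9, 4.3, 91.7], [-0.7, 0.3, 0.1])
```

```bash
python3 -m crank '[{"grip":0.5,"offset":[40,4,20],"angular":[-0.7,0.3,0]},{"grip":0.5,"offset":[62,4.3,50],"angular":[-0.7,0.3,0]},{"grip":0.5,"offset":[62,4.3,85],"angular":[-0.7,0.3,0]},{"grip":0.5,"offset":[62,4.3,92],"angular":[-0.7,0.3,0]},{"grip":0.5,"offset":[62,4.3,92],"angular":[-0.7,0.3,0]},{"grip":0.5,"offset":[62,4.3,92],"angular":[-0.7,0.3,0]}]'; python3 -c "
from h import *
print(go([.5207,-.3975,.024],40.1))
s=cal('wrist'); crop(s,150,150,300,200,2.5,'w8.png')"
```

```text
t: 7.85
tcp_pos: [0.5214, -0.399, 0.101]
tool_rot: [0.94, 0.342, 0.0, 0.002]
force: [0.2, -0.4, 0.1]
finger_gap: 0.498
([0.5, -1.9, 77.0], [0.2, 0.1, -0.1])
```

View pics/w8.png

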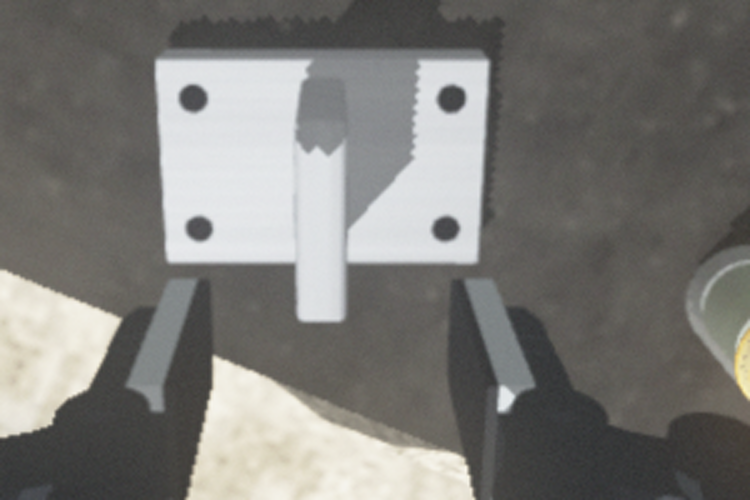

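```bash
python3 -m crank '[{"grip":0.5,"offset":[0.5,-1.9,35],"angular":[0,0,0]},{"grip":0.5,"offset":[0.5,-1.9,60],"angular":[0,0,0]},{"grip":0.5,"offset":[0.5,-1.9,77],"angular":[0,0,0]},{"grip":0.5,"offset":[0.5,-1.9,77],"angular":[0,0,0]},{"grip":1,"offset":[0.5,-1.9,77],"angular":[0,0,0]},{"grip":1,"offset":[0.5,-1.9,77],"angular":[0,0,0]},{"grip":1,"offset":[0.5,-1.9,77],"angular":[0,0,0]},{"grip":1,"offset":[0.5,-1.9,77],"angular":[0,0,0]},{"grip":1,"offset":[0.5,-1.9,77],"angular":[0,0,0]},{"grip":1,"offset":[0.5,-1.9,77],"angular":[0,0,0]}]' 80; python3 -c "
from h import *
f=manip.sense();print(f['force'],f['ft_torque'],f['tcp_pos'],yaw())
s=cal('wrist'); crop(s,150,150,300,200,2.5,'w9.png')"
```

```text
t: 8.9
tcp_pos: [0.5211, -0.3973, 0.0246]
tool_rot: [0.94, 0.342, 0.0, 0.002]
force: [-0.1, -0.6, 5.8]
finger_gap: 0.129
[-0.08462123 -0.58643515  5.77454682] [ 0.16633477  0.16890148 -0.00136244] [ 0.52107783 -0.39732393  0.02456519] 40.04412783329346
```

View pics/w9.png

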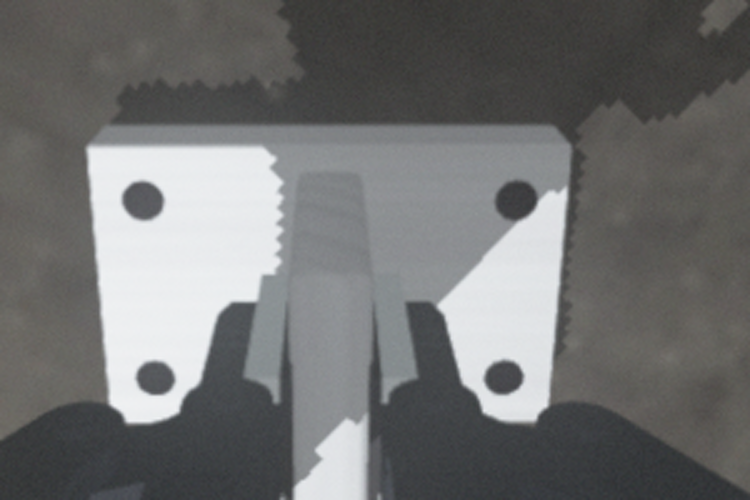

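```bash
python3 -m crank '[{"grip":1,"offset":[0,0,-20],"angular":[0,0,0]},{"grip":1,"offset":[0,0,-60],"angular":[0,0,0]},{"grip":1,"offset":[0,0,-100],"angular":[0,0,0]},{"grip":1,"offset":[0,0,-100],"angular":[0,0,0]}]'; python3 -c "
from h import *
f=manip.sense();print(f['force'],f['tcp_pos'],yaw(),f['finger_gap'])
p=np.array([.5277,.0394])-.015*u(34.5)-.015*u(124.5)
print(p,go([*p,.125],34.5))
s=cal('scene'); crop(s,220,200,140,110,5,'s10.png')"
```

```text
t: 9.35
tcp_pos: [0.5229, -0.3987, 0.1282]
tool_rot: [0.939, 0.342, 0.002, 0.006]
force: [0.7, -1.8, -4.2]
finger_gap: 0.128
[ 0.69372612 -1.79386735 -4.16217954] [ 0.52294277 -0.39872128  0.1281742 ] 40.05900631523199 0.12802776538431088
[0.5238342  0.01854201] ([269.2, -318.8, -0.8], [0.7, -0.0, 5.6])
```

View pics/s10.png

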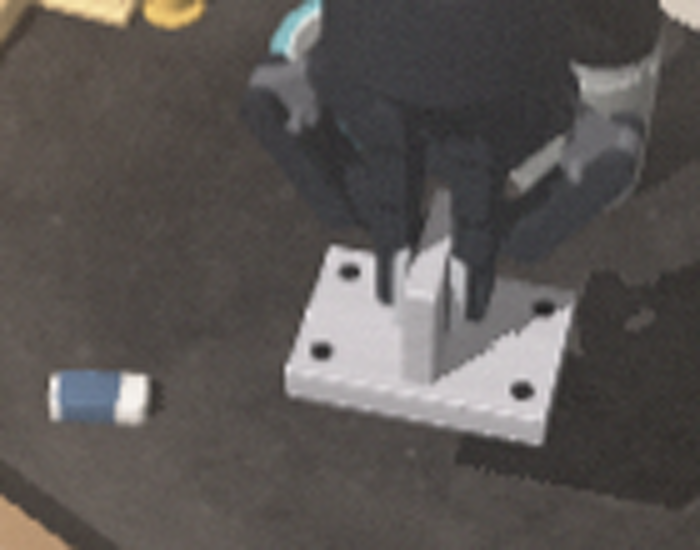

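```bash
python3 -m crank '[{"grip":1,"offset":[20,-24,0],"angular":[0.7,0,1]},{"grip":1,"offset":[46,-55,0],"angular":[0.7,0,2]},{"grip":1,"offset":[75,-89,0],"angular":[0.7,0,3]},{"grip":1,"offset":[105,-124,0],"angular":[0.7,0,4]},{"grip":1,"offset":[135,-160,0],"angular":[0.7,0,5]},{"grip":1,"offset":[165,-195,0],"angular":[0.7,0,5.6]},{"grip":1,"offset":[195,-231,0],"angular":[0.7,0,5.6]},{"grip":1,"offset":[222,-263,0],"angular":[0.7,0,5.6]},{"grip":1,"offset":[245,-290,0],"angular":[0.7,0,5.6]},{"grip":1,"offset":[260,-308,0],"angular":[0.7,0,5.6]}]'; python3 -c "
from h import *
p=[.5238,.0185]
print(go([*p,.125],34.5))"
```

```text
t: 10.4
tcp_pos: [0.5182, 0.0102, 0.1201]
tool_rot: [0.955, 0.297, -0.005, -0.007]
force: [0.7, -0.8, -4.3]
finger_gap: 0.132
([9.3, -3.7, -4.9], [-0.9, 0.3, 0.1])
```

```bash
python3 -m crank '[{"grip":1,"offset":[9,-6,0],"angular":[0,0,0]},{"grip":1,"offset":[9,-6,0],"angular":[0,0,0]},{"grip":1,"offset":[9,-6,0],"angular":[0,0,0]},{"grip":1,"offset":[9,-6,0],"angular":[0,0,0]}]'; python3 -c "
from h import *
p=[.5238,.0185]
f=manip.sense();print(f['force'],f['tcp_pos'],yaw(),f['finger_gap'],go([*p,.055],34.5))
s=cal('wrist'); crop(s,0,0,560,420,1.4,'w11.png')
s=cal('scene'); crop(s,140,100,140,120,5,'s11.png')"
```

```text
t: 10.8
tcp_pos: [0.5251, 0.0158, 0.1218]
tool_rot: [0.955, 0.295, -0.003, -0.005]
force: [-0.0, 0.4, -4.1]
finger_gap: 0.13
[-0.04911255  0.41913819 -4.11670148] [0.52506072 0.0157601  0.12184193] 34.35633901398501 0.12991968345736807 ([0.6, -2.2, 66.9], [-0.7, 0.1, -0.1])
```

View pics/w11.png

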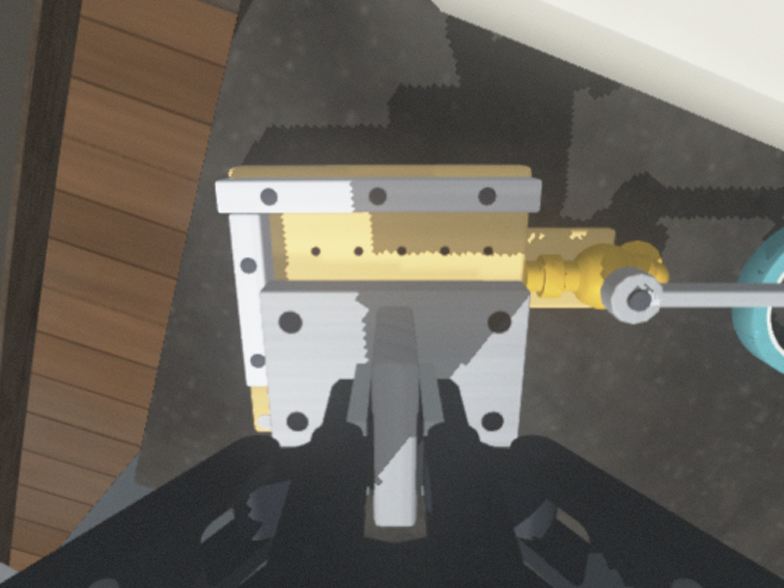

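View pics/s11.png

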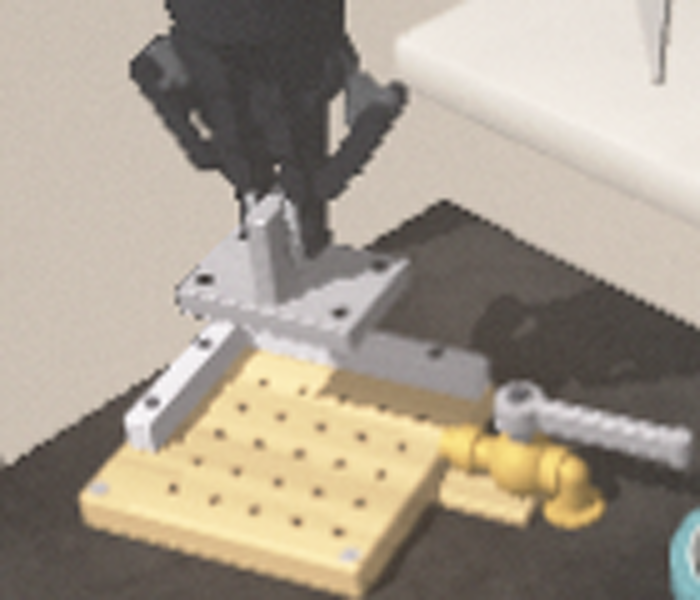

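Bracket is held level and parallel to the far fence, with about 15 mm of clearance. Lowering now.

```bash
python3 -m crank '[{"grip":1,"offset":[0,-2,25],"angular":[-0.7,0,0]},{"grip":1,"offset":[0,-2,45],"angular":[-0.7,0,0]},{"grip":1,"offset":[0,-2,60],"angular":[-0.7,0,0]},{"grip":1,"offset":[0,-2,68],"angular":[-0.7,0,0]},{"grip":1,"offset":[0,-2,68],"angular":[-0.7,0,0]},{"grip":1,"offset":[0,-2,68],"angular":[-0.7,0,0]}]'; python3 -c "
from h import *
f=manip.sense();print(f['force'],f['ft_torque'],f['tcp_pos'],yaw(),f['finger_gap'],go([.5238,.0185,.045],34.5))
s=cal('scene'); crop(s,140,120,140,100,5,'s12.png')"
```

```text
t: 11.5
tcp_pos: [0.5239, 0.0188, 0.0546]
tool_rot: [0.955, 0.296, -0.0, 0.001]
force: [0.5, -0.0, -4.5]
finger_gap: 0.128
[ 0.54186459 -0.04831778 -4.45767656] [0.0149051  0.00703175 0.05266122] [0.52390209 0.01884708 0.05464982] 34.40592379833294 0.1275735798875569 ([-0.3, 0.2, 9.7], [0.1, 0.1, -0.1])
```

View pics/s12.png

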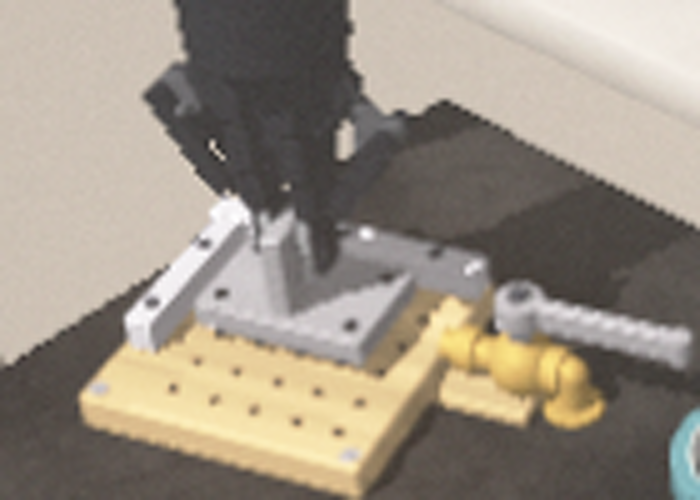

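```bash
python3 -m crank '[{"grip":1,"offset":[0,0,4],"angular":[0,0,0]},{"grip":1,"offset":[0,0,7],"angular":[0,0,0]},{"grip":1,"offset":[0,0,9],"angular":[0,0,0]},{"grip":1,"offset":[0,0,10],"angular":[0,0,0]},{"grip":1,"offset":[0,0,10.5],"angular":[0,0,0]},{"grip":1,"offset":[0,0,10.5],"angular":[0,0,0]}]'; python3 -c "
from h import *
f=manip.sense();print(f['force'],f['ft_torque'],f['tcp_pos'],yaw(),f['finger_gap'])"
```

```text
t: 12.15
tcp_pos: [0.5233, 0.0194, 0.0445]
tool_rot: [0.955, 0.296, -0.001, 0.001]
force: [-2.2, 0.1, 3.8]
finger_gap: 0.127
[-2.20707132  0.07439092  3.81678236] [ 0.05387305  0.27525557 -0.01589646] [0.52328925 0.01935439 0.04452269] 34.44772421912181 0.12740158135484347
```

```bash
python3 -m crank '[{"grip":1,"offset":[2,0,0],"angular":[0,0,0]},{"grip":1,"offset":[4,0,0],"angular":[0,0,0]},{"grip":1,"offset":[6,0,0],"angular":[0,0,0]},{"grip":1,"offset":[8,0,0],"angular":[0,0,0]},{"grip":1,"offset":[10,0,0],"angular":[0,0,0]},{"grip":1,"offset":[11,0,0],"angular":[0,0,0]},{"grip":1,"offset":[12,0,0],"angular":[0,0,0]},{"grip":1,"offset":[12,0,0],"angular":[0,0,0]}]'; cat > st.py <<'E'
from h import *
f=manip.sense();R=Ro.from_quat(f['tool_rot']).inv()
d=f['tcp_pos'][:2]-np.array([.5128,.0170])
print("F tool",R.apply(f['force']).round(1),"M",R.apply(f['ft_torque']).round(2),f['tcp_pos'].round(4),"yaw",round(yaw(),2),f['finger_gap'].round(3),"jig",(1000*d@u(34.5)).round(1),(1000*d@u(124.5)).round(1))
E
python3 st.py
```

```text
t: 12.95
tcp_pos: [0.5333, 0.0258, 0.0445]
tool_rot: [0.955, 0.296, -0.001, 0.001]
force: [-1.7, -1.8, 5.7]
finger_gap: 0.127Traceback (most recent call last):
  File "st.py", line 4, in <module>
    print("F tool",R.apply(f['force']).round(1),"M",R.apply(f['ft_torque']).round(2),f['tcp_pos'].round(4),"yaw",round(yaw(),2),f['finger_gap'].round(3),"jig",(1000*d@u(34.5)).round(1),(1000*d@u(124.5)).round(1))
                                                                                                                                ^^^^^^^^^^^^^^^^^^^^^
AttributeError: 'float' object has no attribute 'round'
```

```bash
sed -i "s/f\['finger_gap'\].round(3)/round(f['finger_gap'],3)/" st.py; python3 st.py; python3 -m crank '[{"grip":1,"offset":[1,0,0],"angular":[0,0,0]},{"grip":1,"offset":[2,0,0],"angular":[0,0,0]},{"grip":1,"offset":[3,0,0],"angular":[0,0,0]},{"grip":1,"offset":[4,0,0],"angular":[0,0,0]},{"grip":1,"offset":[4,0,0],"angular":[0,0,0]}]'; python3 st.py
```

```text
F tool [-2.5  0.5 -5.6] M [ 0.06 -0.36  0.01] [0.5333 0.0258 0.0445] yaw 34.47 0.127 jig 21.9 -4.4
t: 13.45
tcp_pos: [0.5358, 0.0275, 0.0446]
tool_rot: [0.955, 0.297, -0.002, 0.001]
force: [-4.5, -4.3, 6.3]
finger_gap: 0.132
F tool [-6.2  1.  -6.3] M [-0.19 -0.79 -0.1 ] [0.5358 0.0275 0.0446] yaw 34.53 0.132 jig 24.8 -4.4
```

```bash
python3 -m crank '[{"grip":1,"offset":[0,-2,0],"angular":[0,0,0]},{"grip":1,"offset":[0,-4,0],"angular":[0,0,0]},{"grip":1,"offset":[0,-6,0],"angular":[0,0,0]},{"grip":1,"offset":[0,-8,0],"angular":[0,0,0]},{"grip":1,"offset":[0,-10,0],"angular":[0,0,0]},{"grip":1,"offset":[0,-11,0],"angular":[0,0,0]},{"grip":1,"offset":[0,-12,0],"angular":[0,0,0]},{"grip":1,"offset":[0,-12,0],"angular":[0,0,0]}]'; python3 st.py;  python3 -m crank '[{"grip":1,"offset":[0,-1,0],"angular":[0,0,0]},{"grip":1,"offset":[0,-2,0],"angular":[0,0,0]},{"grip":1,"offset":[0,-3,0],"angular":[0,0,0]},{"grip":1,"offset":[0,-3,0],"angular":[0,0,0]}]'; python3 st.py
```

```text
t: 14.25
tcp_pos: [0.5299, 0.0362, 0.0446]
tool_rot: [0.955, 0.297, -0.001, 0.002]
force: [-2.6, -8.8, 5.7]
finger_gap: 0.128
F tool [-7.1  5.8 -5.7] M [-0.73 -1.19 -0.04] [0.5299 0.0362 0.0446] yaw 34.55 0.128 jig 24.9 6.1
t: 14.65
tcp_pos: [0.5282, 0.0386, 0.0446]
tool_rot: [0.955, 0.297, -0.001, 0.002]
force: [-3.2, -9.5, 5.8]
finger_gap: 0.13
F tool [-8.   6.  -5.8] M [-0.82 -1.22 -0.08] [0.5282 0.0386 0.0446] yaw 34.55 0.13 jig 24.9 9.1
```

```bash
python3 -m crank '[{"grip":1,"offset":[0,-1,0],"angular":[0,0,0]},{"grip":1,"offset":[0,-2,0],"angular":[0,0,0]},{"grip":1,"offset":[0,-3,0],"angular":[0,0,0]},{"grip":1,"offset":[0,-4,0],"angular":[0,0,0]},{"grip":1,"offset":[0,-4,0],"angular":[0,0,0]}]'; python3 st.py;
```

```text
t: 15.15
tcp_pos: [0.5272, 0.0402, 0.0448]
tool_rot: [0.955, 0.297, -0.0, 0.004]
force: [-2.4, -14.3, 5.0]
finger_gap: 0.127
F tool [-10.1  10.5  -4.9] M [-1.71 -1.78 -0.04] [0.5272 0.0402 0.0448] yaw 34.61 0.127 jig 25.0 11.0
```

```bash
python3 -m crank '[{"grip":1,"offset":[0,0,0.5],"angular":[0,0,0]},{"grip":1,"offset":[1,-1,1],"angular":[0,0,0]},{"grip":1,"offset":[2,-1.5,1.5],"angular":[0,0,0]},{"grip":1,"offset":[3,-2,1.5],"angular":[0,0,0]},{"grip":1,"offset":[3,-2,1.5],"angular":[0,0,0]}]' 100; python3 st.py; python3 -c "
from h import *
s=cal('wrist'); crop(s,100,60,340,260,2.3,'w13.png')
s=cal('scene'); crop(s,150,130,110,85,7,'s13.png')"
```

```text
t: 15.65
tcp_pos: [0.5273, 0.0403, 0.0448]
tool_rot: [0.954, 0.298, -0.002, 0.005]
force: [-8.5, -30.9, 19.2]
finger_gap: 0.127
F tool [-24.8  20.7 -18.9] M [-2.93 -3.76  0.1 ] [0.5273 0.0403 0.0448] yaw 34.72 0.127 jig 25.1 11.0
```

View pics/w13.png

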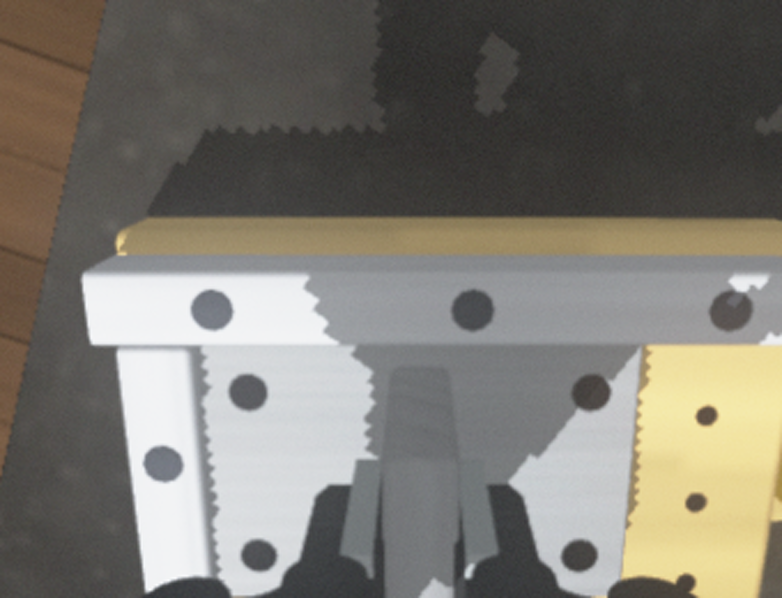

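View pics/s13.png

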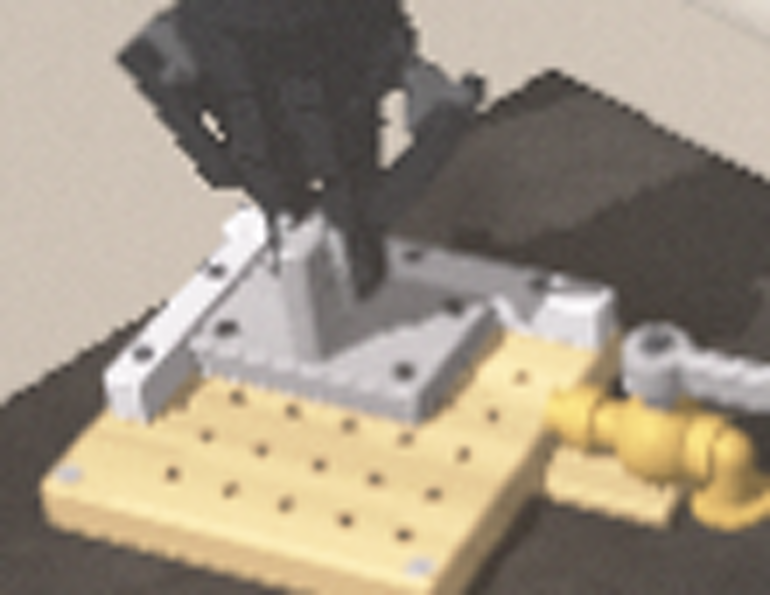

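```bash
python3 - <<'E'
from h import *
R=Ro.from_quat(manip.sense()["tool_rot"]).as_matrix()
print(R[:,2], "tilt jig-x",np.degrees(R[:2,2]@u(34.6)),"jig-y",np.degrees(R[:2,2]@u(124.6)))
print(go([.5273,.0403,.0448],34.6))
E
```

```text
[-0.00103803 -0.01109593 -0.9999379 ] tilt jig-x -0.4099625164137317 jig-y -0.48953664077804354
([0.0, 0.0, 0.0], [0.5, 0.4, 0.1])
```

```bash
python3 -m crank '[{"grip":1,"offset":[0,0,0],"angular":[0.3,0.2,0]},{"grip":1,"offset":[0,0,0],"angular":[0.6,0.5,0]},{"grip":1,"offset":[0,0,0],"angular":[0.6,0.5,0]},{"grip":1,"offset":[0,0,0],"angular":[0.6,0.5,0]}]'; python3 st.py; python3 - <<'E'
from h import *
R=Ro.from_quat(manip.sense()["tool_rot"]).as_matrix()
print("tilt jig-x",np.degrees(R[:2,2]@u(34.6)),"jig-y",np.degrees(R[:2,2]@u(124.6)))
E
```

```text
t: 16.15
tcp_pos: [0.5272, 0.0403, 0.0446]
tool_rot: [0.954, 0.298, 0.001, -0.001]
force: [-8.4, -29.1, 17.1]
finger_gap: 0.128
F tool [-23.4  19.1 -17.1] M [-3.13 -3.97  0.21] [0.5272 0.0403 0.0446] yaw 34.72 0.128 jig 25.1 11.1
tilt jig-x 0.09704156876859303 jig-y 0.09881979039890472
```

```bash
python3 -m crank '[{"grip":1,"offset":[0,0,0],"angular":[0,0,0]},{"grip":1,"offset":[0,0,0],"angular":[0,0,0]},{"grip":1,"offset":[0,0,0],"angular":[0,0,0]},{"grip":1,"offset":[0,0,0],"angular":[0,0,0]},{"grip":1,"offset":[0,0,0],"angular":[0,0,0]}]'; python3 st.py; python3 -c "
from h import *
s=cal('wrist'); crop(s,130,170,270,150,2.9,'w14.png')
s=cal('scene'); crop(s,0,0,560,420,1.4,'s14.png')"
```

```text
t: 16.65
tcp_pos: [0.5273, 0.0403, 0.0446]
tool_rot: [0.954, 0.298, 0.001, -0.001]
force: [-7.6, -28.4, 17.9]
finger_gap: 0.127
F tool [-22.4  19.  -17.9] M [-3.18 -3.96  0.16] [0.5273 0.0403 0.0446] yaw 34.72 0.127 jig 25.1 11.0
```

View pics/w14.png

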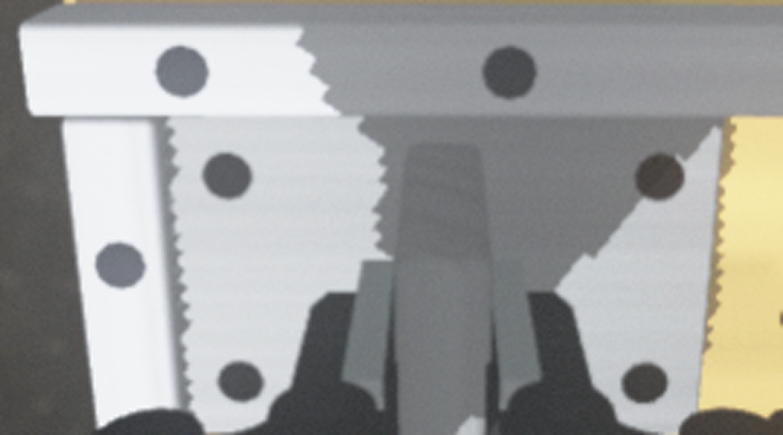

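View pics/s14.png

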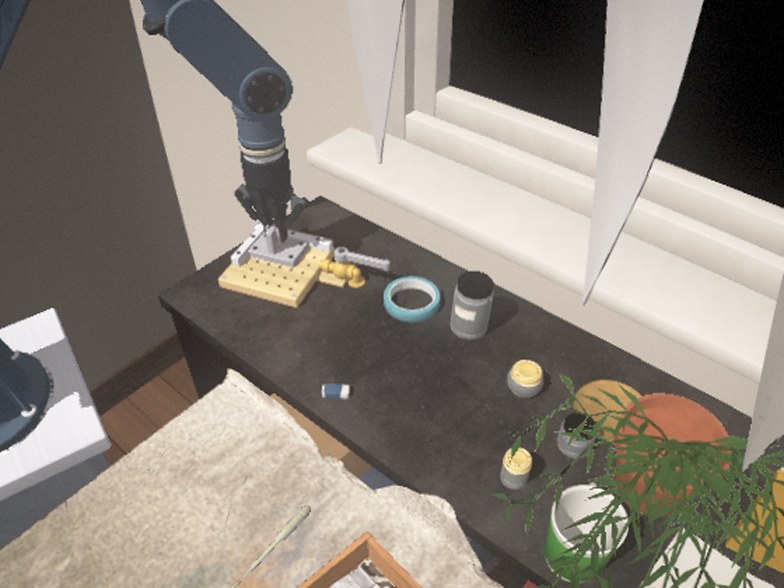

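```bash
python3 -c "
from station import manip
print(manip.sign_off())"
```

```text
the job is handed in; nothing more can be done
None
```

The job is done and handed in at about 17 s: the suction is on and the bracket is held pressed into the jig's corner.

- **Valve:** I pushed the lever with shut fingers to its stop, where the force rose to about 13 N with no further movement. A wrist picture then put the lever at −55.4°, and the jig's −y measures the same −55.4°.
- **Bracket:** After that I gripped it by the web and set it on the bed. I slid it against the far fence, then the left fence.
- **Final hold:** It is gripped at 100 N and pressed with about 22 N on the far fence, 19 N on the left and 18 N down. It did not move as the push was raised.
- **Seating checks:** Tool height matched flat on the bed (0.0446 m), tilt was about 0.1° and the twisting moment was small (0.16 N m). No gap showed at either fence. The tool had leaned about 0.5° under load, so I corrected that before handing in.
- **Disagreement:** My jig yaw estimates ranged from 34.2° to 34.7°, and the pressed tool reads 34.7°. My position estimate also puts the tool 1 mm beyond the nominal seat along y (11 against 10 mm), which is within calibration error.
- **Other items:** The tape roll, jars, ink pot and eraser looked unmoved in the last scene picture.

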